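# Hang the dip basket on the retort stand's rod to drain

### The job

Hang the dip basket up to drain: bring its hook over the horizontal rod of the retort stand, above the drip tray, and press it gently down onto the rod until the sprung safety latch has snapped shut beneath the rod and the rod is fully home in the hook. Then give the basket a light tug upwards so that the rod bears on the shut latch and you know it holds, let it back down and leave it hanging still and free from the hook. Do not force it (the clamp of the rod is only finger-tight) and leave the other things on the table where they are.

Things in the scene. Friction and masses are not known exactly. Their poses are not given: they have to be found in the camera images.
- basket: Loose perforated steel dip basket, 120 (x) x 100 (y) x 45 mm high, about 0.5 kg, standing upright; origin under its centre, z up. Above its middle, in its y-z plane, stands a 10 mm thick steel hook with its shank on the +y side and its nose on the -y side, and on top a T-handle along x. All heights below count from its underside.
- grip (a point): Centre of the basket's black rubber T-handle, 211 mm up on the centre line, basket axes. A flat-sided bar 90 mm long (x), 18 mm wide (y), 20 mm tall, on a 9 mm stem; the hook's crown begins 24 mm below the bar's underside.
- hook_entry (a point): Side entrance of the hook, 88.5 mm up on the basket's centre line, basket axes. Open towards -y between the bail's foot (top 65 mm up) and the flared end of the nose (112 mm up, y = -29 mm): a rod lying along x comes in here sideways from -y until it meets the shank (face at y = +11 mm). From here it goes straight up through the mouth (22 mm wide, y = -11 to +11 mm).
- hook_seat (a point): Where the axis of a fully seated 12 mm rod lies in the hook, under the round bight: on the basket's centre line, 160.5 mm up (50.5 mm below the handle's centre); basket axes.
- latch (a joint): Safety latch, a 21 mm steel tongue hinged on the shank 134 mm up, closing the mouth: 0 rad = shut, grows as it folds up into the hook, to 1.5. A rod from below folds it up with about 3 to 8 N; its spring snaps it shut once the rod is 2 to 5 mm short of the seat. It cannot open downwards: the rod then has 18 to 19 mm of play from seat to latch.
- stand: Retort stand, fixed; origin on the table under the hanging place at the centre of its drip tray (180 x 140 mm, rim 26 mm high), z up, x towards the upright (x = 125 mm, 310 mm high). Its steel rod, 12 mm thick, runs along x (y = 0) from a boss clamp on the upright towards the robot, to a 28 mm stop disc at x = -55 mm. The clamp is finger-tight: it bears about 25 N.
- rod_mark (a point): Point of the stand 225 mm above the table over the tray's centre; axes as stand. The rod's axis lies in the upright plane y = 0 through this point, but its clamp was set by hand: the axis is anywhere from 12 mm below to 12 mm above this point. Find its height by touch or by eye.
- jar: Bystander: white plastic jar, 92 mm across, 80 mm high; origin under its centre.
- dish_big: Bystander: covered glass dish, 90 mm across, 16 mm high; origin under its centre.
- dish_small: Bystander: covered glass dish, 60 mm across, 14 mm high; origin under its centre.
- slide_box: Bystander: grey slide box 100 x 80 x 24 mm; origin under its centre.
- cup: Bystander: white specimen cup, 56 mm across, 58 mm high; origin under its centre.
- tally: Bystander: steel hand counter, 46 mm across, 26 mm high; origin under its centre.
- wash_bottle: Bystander: white bottle, 60 mm across, 130 mm high; origin under its centre.
Not all that is in view belongs to the job. What is shaped like the basket but blue or purple is not meant.

How it is judged:
By the outcome, as a careful person would: the job done as asked, in the order asked, and still so for the second after the job is handed in, with the robot touching nothing.
It also fails if it takes over 67 s, if anything falls off the work surface, if the arm or the gripper's body presses on something with over 40 N, if the wrist force passes 120 N, or if a joint passes its speed limit or range.

### The arm

A 6-joint arm with a two-finger parallel gripper is mounted at the origin on the work surface. World frame = base frame: x ahead of the robot, y to its left, z up, the work surface at z = 0. Lengths are in mm, angles in rad, forces in N, time in s.
With the tool pointing down it reaches from about 275 to 825 mm from the base axis. Payload 5.2 kg.
Tool frame: the origin (TCP) lies at the very end of the fingers, on their centre line; the grasp point (between the pads) lies 19 mm behind it; z points along the fingers, y is the direction in which the jaws open and shut (so a half turn about z gives the same grasp; the last joint's range is limited). The gripper opens to 93 mm and grips with 3 to 60 N. Pads are 15 mm wide; open, the fingers measure 128 mm over their backs; the gripper's body (75 mm by 188 mm) begins 65 mm behind the grasp point.
Start: joints at [1.029, 0.259, 1.535, -0, 1.348, -0.203], TCP at [182.774, 518.747, 218.653] pointing down, gripper open.
Joint ranges: [-3.14, 3.14], [-0.91, 2.08], [0.19, 2.58], [-1.22, 4.36], [0.22, 2.71], [-3.12, 3.12]. Speed limits (rad/s): [2.57, 2.57, 3.14, 3.14, 3.14, 3.14].

### API

Orientations are given as [roll, pitch, yaw] about the fixed x, y, z axes, in that order (R = Rz(yaw) Ry(pitch) Rx(roll)).
In Python, from bench import robot gives the robot as it stands. The module is installed in compiled form; this text tells all that it offers. Calls block until the motion is done:
- robot.move_ptp(position, orientation): joint-space move of the TCP to a pose.
- robot.move_linear(position, ori=None, speed=150, f_stop=None): straight line of the TCP; ori=None keeps the orientation; speed is the mean speed in mm/s. With f_stop (N) it stops when the force on the tool has changed by that much, and returns True; else False.
- robot.move_j(angles): joint-space move.
- robot.move_gripper(opening): opening from 0.0 (shut) to 1.0 (fully open); the grip force is fixed at half the most; returns when the fingers have stopped.
- robot.sleep(seconds).
- robot.inverse_kinematics(position, orientation): joint angles nearest the present ones, or None.
- robot.get_image(name): name is "scene" or "side" or "wrist"; returns a dict with "img" (400x640x3 uint8, blue, green, red), "fovy" (degrees; the focal length in pixels is half the picture's height over the tangent of half this angle, whatever the lens; pixels are square), "cx", "cy" (the principal point, pixels), "eye" and "orientation" of the camera in the world. Camera axes: x right, y down, z forward; pixel columns grow to the right and rows downward; lengths in mm; the calibration is good to about 2 mm. A picture is of the moment at which its call begins. There is no depth.
A pose or a line that the arm cannot do raises robot.MotionError and nothing moves.
- robot.hand_in(): hands the job in, once; it reports no verdict.
Readings, each from a call of its own:
- robot.current_t(): time.
- robot.current_qpos(): joint angles.
- robot.current_joint_vel(): joint speeds.
- robot.current_joint_efforts(): joint torques, N m.
- robot.current_tcp_pos(): TCP position.
- robot.current_eef_rot(): TCP orientation.
- robot.current_contact_force(): force on the tool from outside, world axes, zero at the start.
- robot.current_ft_torque(): the same for the moment, N m.
- robot.current_gripper_width(): opening from 0.0 (shut) to 1.0 (fully open).
Only numpy, scipy, OpenCV 4.12 (cv2) and the standard library are available. Lean on these libraries where they do the work, as an engineer would, in place of code of your own. Each camera call takes 0.05 s, during which the arm holds its last target. There are 200 camera calls.

## Working session

There is one attempt and no reset: what is moved stays moved. The work goes in short steps, each a Python script; the robot and the scene stay as the last script left them, time stands still between calls to the robot, and variables do not carry over. Pictures are saved under pics/ and viewed, about 8 in all and at most 12, crops included, and the job is handed in when it is done.

```bash
mkdir -p pics
cat > h.py <<'E'
import numpy as np, cv2, sys
from bench import robot
def snap(name,fn,crop=None,scale=1):
    d=robot.get_image(name); im=d["img"]
    np.savez(f"pics/{fn}.npz",**{k:np.array(v) for k,v in d.items()})
    if crop: im=im[crop[1]:crop[3],crop[0]:crop[2]]
    if scale!=1: im=cv2.resize(im,None,fx=scale,fy=scale,interpolation=cv2.INTER_CUBIC)
    cv2.imwrite(f"pics/{fn}.png",im); return d
def load(fn): return dict(np.load(f"pics/{fn}.npz"))
def RM(o):
    o=np.array(o,float)
    if o.shape==(3,3): return o
    from scipy.spatial.transform import Rotation as R
    return R.from_euler("xyz",o).as_matrix()
def ray(d,px):
    f=d["img"].shape[0]/2/np.tan(np.radians(d["fovy"])/2)
    v=np.array([(px[0]-d["cx"])/f,(px[1]-d["cy"])/f,1.0])
    return np.array(d["eye"],float),RM(d["orientation"])@v
def atz(d,px,z):
    e,v=ray(d,px); return e+v*(z-e[2])/v[2]
def proj(d,p):
    f=d["img"].shape[0]/2/np.tan(np.radians(d["fovy"])/2)
    c=RM(d["orientation"]).T@(np.array(p,float)-d["eye"]); return np.array([d["cx"]+f*c[0]/c[2],d["cy"]+f*c[1]/c[2]])
def tri(d1,p1,d2,p2):
    e1,v1=ray(d1,p1);e2,v2=ray(d2,p2)
    s=np.linalg.lstsq(np.c_[v1,-v2],e2-e1,rcond=None)[0]
    a,b=e1+v1*s[0],e2+v2*s[1]; return (a+b)/2,np.linalg.norm(a-b)
E
python3 - <<'E'
from h import *
a=snap("scene","scene0");b=snap("side","side0")
for d in(a,b): print(d["fovy"],d["cx"],d["cy"],d["eye"],d["orientation"])
w=snap("wrist","wrist0");print(w["eye"],w["orientation"],robot.current_eef_rot(),robot.current_t())
E
```

```text
46.74667740175204 318.2059352339699 199.7391213704322 [ 939.65363828 -343.9807009  1255.29963353] [-2.61018836 -0.00544201  0.7786951 ]
43.462762181723036 321.651417735792 197.47606332738872 [ -254.26430131 -1007.34501235   927.96115983] [-2.08477482 -0.02490855 -0.57495855]
[109.537273   544.23561564 384.74328103] [2.85700614e+00 1.44029204e-03 1.23176993e+00] [-3.14021931e+00 -2.82628877e-04  2.80281242e+00] 0.15
```

View pics/scene0.png

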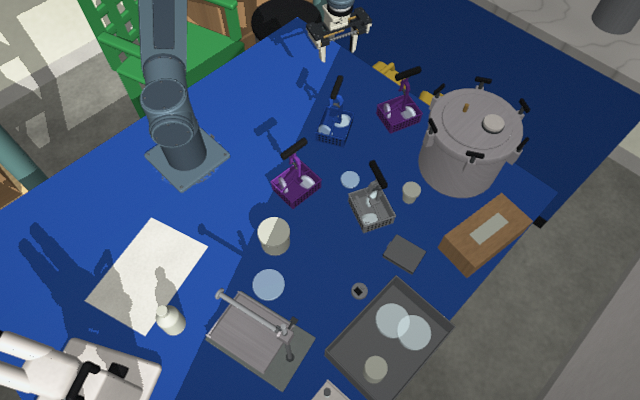

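View pics/side0.png

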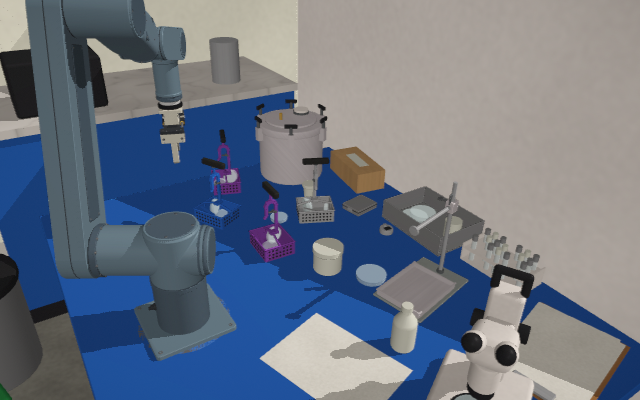

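The look-alikes in the scene view are purple (296,185), blue (335,125), purple (398,112) and grey steel (372,210). The grey steel one, at (315,210) in the side view, is the basket. The stand is at (262,335) in the scene view and (425,285) in the side view. I'll check with a close crop.

Run:
```python
from h import *
a=load("scene0")["img"];b=load("side0")["img"]
def c(im,x,y,w,h,W=400,H=300): return cv2.resize(im[y:y+h,x:x+w],(W,H),interpolation=cv2.INTER_CUBIC)
t=np.hstack([c(a,330,155,100,75),c(b,275,150,100,75)])
u=np.hstack([c(a,195,280,133,100),c(b,365,180,133,133*3//4+1)])
cv2.imwrite("pics/crop1.png",np.vstack([t,u]))
```

```text
(no output)
```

View pics/crop1.png

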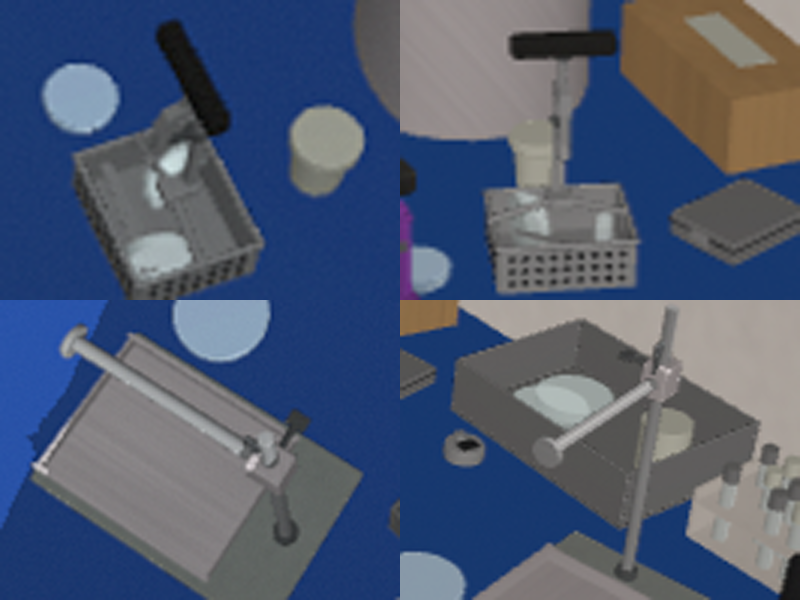

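Run:
```python
from h import *
a=load("scene0");b=load("side0")
for n,p,q in [("hc",(378.3,174.3),(315.75,161)),("disc",(219.3,294),(414.2,230.7)),("boss",(278,330),(451.5,206)),("upbase",(290.4,357.5),(439.8,270.7))]:
    print(n,*tri(a,p,b,q))
print("handle ends scene @211",atz(a,(373,162),211),atz(a,(383,186.25),211))
print("handle ends side @211",atz(b,(303,161.5),211),atz(b,(328.2,160.7),211))
print("upbase z0",atz(a,(290.4,357.5),5),atz(b,(439.8,270.7),5))
f=lambda x,y:(330+x/4,155+y/4)
# basket rim corners z=45 scene
for p in [(76,158),(262,242),(130,298),(180,108)]: print("rim",atz(a,f(*p),45))
for p in [(85,188),(238,240),(98,248),(225,185)]: print("rim side",atz(b,(275+p[0]/4,150+p[1]/4),45))
g=lambda x,y:(195+x*.3325,280+y*.333)
for p in [(132,36),(40,470),(208,578),(305,440)]: print("tray rim",atz(a,g(*p),26))
```

```text
hc [571.16090895 269.6840359  209.13691109] 0.2229496822393506
disc [ 537.32900031 -249.52121687  235.05238375] 0.46615543503970924
boss [ 697.11603418 -215.72679     244.87416312] 7.542654051085298
upbase [ 712.78105744 -207.17251466    9.57100753] 1.1761612039478733
handle ends scene @211 [534.94413798 288.95575847 211.        ] [605.82595846 248.36796203 211.        ]
handle ends side @211 [530.20608057 284.43907895 211.        ] [606.40049124 247.74763269 211.        ]
upbase z0 [ 712.27325283 -207.17597232    5.        ] [ 717.40441044 -202.60024466    5.        ]
rim [498.39101761 246.57909336  45.        ]
rim [646.19623638 290.47529874  45.        ]
rim [607.52221831 186.47900524  45.        ]
rim [524.95857686 336.86723643  45.        ]
rim side [538.32870004 342.50621221  45.        ]
rim side [605.43425043 197.78896082  45.        ]
rim side [495.30634887 247.44737596  45.        ]
rim side [649.61525667 283.5565913   45.        ]
tray rim [ 488.90326678 -188.80778955   26.        ]
tray rim [ 708.79781857 -470.7631824    26.        ]
tray rim [ 857.4149851  -427.11940956   26.        ]
tray rim [ 841.80482089 -309.50113899   26.        ]
```

Run:
```python
from h import *
out=[]
for nm,(x0,y0) in (("scene0",(340,150)),("side0",(285,145))):
    d=load(nm); im=cv2.resize(d["img"][y0:y0+70,x0:x0+66],None,fx=6,fy=6,interpolation=cv2.INTER_CUBIC)
    for yaw,cx in ((-28,None),(152,None)):
        c=im.copy();t=np.radians(yaw);ex=np.array([np.cos(t),np.sin(t),0]);ey=np.array([-np.sin(t),np.cos(t),0])
        o=np.array([571,269,0.])
        P=lambda y,z:tuple(int(v) for v in (proj(d,o+ey*y+[0,0,z])-[x0,y0]+.5)*6)
        for y,z,col in [(11,65,(0,255,0)),(11,134,(0,255,0)),(11,160,(0,255,0)),(0,171,(0,255,255)),(-11,160,(0,0,255)),(-11,125,(0,0,255)),(-29,112,(0,0,255))]: cv2.circle(c,P(y,z),4,col,1)
        out.append(c)
cv2.imwrite("pics/hyp.png",cv2.resize(np.vstack([np.hstack(out[:2]),np.hstack(out[2:])]),None,fx=.7,fy=.7,interpolation=cv2.INTER_AREA))
```

```text
(no output)
```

View pics/hyp.png

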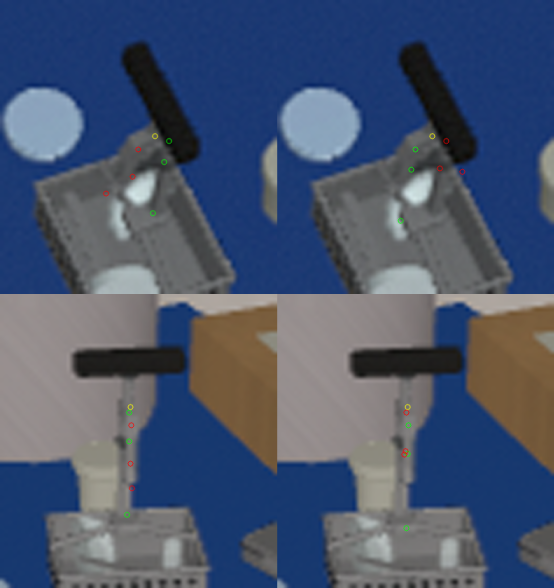

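```bash
cat >> h.py <<'E'
from scipy.spatial.transform import Rotation as Rot
def toolR(yaw,tilt=0):  # tool x = -(dir of yaw), tool z down, tilted by tilt towards dir of yaw (rad)
    e=np.array([np.cos(yaw),np.sin(yaw),0]); k=np.array([0,0,1.])
    z=np.sin(tilt)*e-np.cos(tilt)*k; x=-np.cos(tilt)*e-np.sin(tilt)*k
    return np.c_[x,np.cross(z,x),z]
def eul(M): return Rot.from_matrix(M).as_euler("xyz").tolist()
CAMT=np.array([77,0,-166.])
E
python3 - <<'E'
from h import *
R0=RM(robot.current_eef_rot()); w=load("wrist0")
off=R0.T@(w["eye"]-np.array(robot.current_tcp_pos())); print("cam in tool",off, R0.T@RM(w["orientation"]),w["fovy"])
for yaw in (np.radians(-28),np.radians(152)):
    M=toolR(yaw,np.radians(30)); d=M@(R0.T@RM(w["orientation"])[:,2])
    cam=np.array([571,269,150])-350*d; tcp=cam-M@off
    print(tcp,eul(M),robot.inverse_kinematics(tcp.tolist(),eul(M)))
E
```

```text
cam in tool [ 7.75082317e+01 -1.24924321e-01 -1.66699440e+02] [[-2.46566816e-04 -9.59698506e-01 -2.81031521e-01]
 [ 9.99999967e-01 -2.17835916e-04 -1.33472590e-04]
 [ 6.68746861e-05 -2.81031545e-01  9.59698529e-01]] 69.2120042008576
[480.44020188 317.3458928  286.10080667] [3.141592653589793, 0.5235987755982987, 2.652900463031381] [ 0.68530311  0.18147015  1.58908764 -0.51731334  1.2011963  -0.24792195]
[661.55979812 220.6541072  286.10080667] [3.141592653589793, 0.5235987755982987, -0.4886921905584123] [0.02876351 0.8391812  0.53283271 0.3134118  2.21055559 2.21989618]
```

Run:
```python
from h import *
M=toolR(np.radians(-28),np.radians(30))
robot.move_ptp([480.4,317.3,286.1],eul(M)); d=snap("wrist","w1",(120,0,520,400),1.5)
print(robot.current_t(),robot.current_tcp_pos())
```

```text
1.5333 [479.79852951 317.94595808 285.74619867]
```

View pics/w1.png

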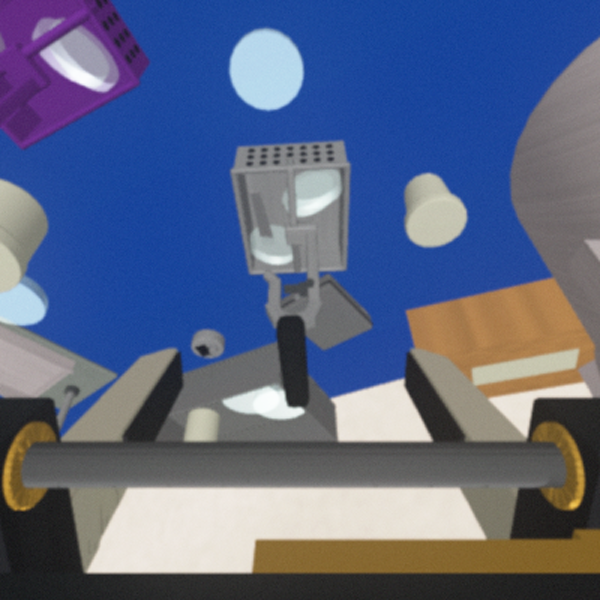

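The wrist view is inverted, with near things at the top. The hook shows in profile: short flared nose at the left (268,275), shank at the right (315,260) running to the foot. Image right is +y for yaw −28°, so that yaw is confirmed. Next I refine the basket pose.

Run:
```python
from h import *
d=load("w1"); g=lambda x,y:(120+x/1.5,y/1.5)
C=[atz(d,g(*p),45)[:2] for p in [(234,170),(349,166),(345,269),(250,273)]]
print(np.round(C,1),np.mean(C,0)); 
for i in range(4):
    v=C[(i+1)%4]-C[i]; print(np.linalg.norm(v),np.degrees(np.arctan2(v[1],v[0])))
for p in [(291,318),(297,404)]: print(atz(d,g(*p),211))
```

```text
[[496.7 250.2]
 [540.5 340.9]
 [650.4 290.4]
 [607.5 197.3]] [573.79402032 269.7037949 ]
100.64960955973044 64.19584763900845
120.90495088820587 -24.690042614400436
102.41154537812066 -114.73886574900618
122.78759616138085 154.47890338776904
[527.507448   291.06207106 211.        ]
[621.3273395  246.25428368 211.        ]
```

Run:
```python
from h import *
off=np.array([77.5,-.1,-166.7]); c=np.array([-.281,0,.9597])
M=toolR(np.radians(-76),np.radians(30)); 
cam=np.array([600,-235,200])-400*(M@c); tcp=cam-M@off; print(tcp)
robot.move_ptp(tcp.tolist(),eul(M)); d=snap("wrist","w2",(60,0,580,400),1.5)
print(robot.current_t(),d["eye"])
```

```text
[ 566.51481422 -100.28489878  370.63339719]
3.175 [530.27740775  46.44648724 476.00361548]
```

View pics/w2.png

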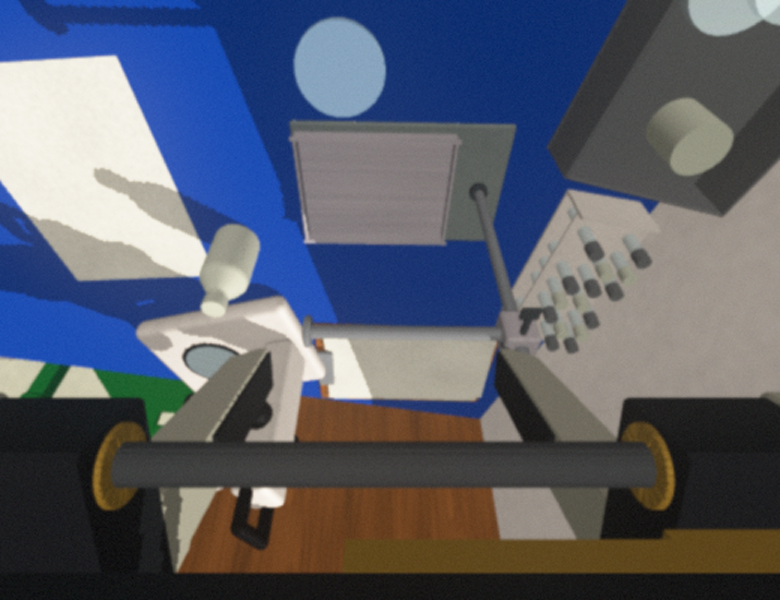

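Wrist view 2 shows the rod from the disc (308,331) to the boss (515,332), the upright's foot at (478,190), and the tray rim corners at (293,137), (459,137), (446,243) and (306,243).

Run:
```python
from h import *
from scipy.optimize import least_squares
a=load("scene0");b=load("side0");w=load("w2"); g=lambda x,y:(60+x/1.5,y/1.5)
T=np.array([atz(w,g(*p),26)[:2] for p in [(293,137),(459,137),(446,243),(306,243)]]); print(T.round(1),T.mean(0))
for i in range(4):
    v=T[(i+1)%4]-T[i]; print(np.linalg.norm(v),np.degrees(np.arctan2(v[1],v[0])))
print("upbase",atz(w,g(478,190),6))
D=[(w,g(308,331)),(a,(219.3,294)),(b,(414.2,230.7))]
print("disc w-a",tri(*D[0],*D[1]),"w-b",tri(*D[0],*D[2]))
# joint fit: cx,cy,yaw,h
def pt(p,x,z): return np.array([p[0]+x*np.cos(p[2]),p[1]+x*np.sin(p[2]),z])
obs=[(w,g(308,331),-55,None),(a,(219.3,294),-55,None),(b,(414.2,230.7),-55,None),(w,g(478,190),125,5),(a,(290.4,357.5),125,5),(b,(439.8,270.7),125,5)]
# rod points mid-line constraint w: rod centre row 332 between cols 320..490
def res(p):
    r=[]
    for d,px,x,z in obs: r+=list(proj(d,pt(p,x,p[3] if z is None else z))-px)
    R=np.array([[np.cos(p[2]),-np.sin(p[2])],[np.sin(p[2]),np.cos(p[2])]])
    for q,c in zip(T,[(-90,70),(90,70),(90,-70),(-90,-70)]):
        r+=list((p[:2]+R@np.array(c)-q)*.7)
    return r
s=least_squares(res,[593,-236,.245,230],loss="soft_l1"); print(s.x,np.degrees(s.x[2]),np.round(res(s.x),1))
p=s.x
for x in(-30,0,60): print(x,(proj(w,pt(p,x,p[3]))-[60,0])*1.5, (proj(a,pt(p,x,p[3]))-[195,280])*3.0)
```

```text
[[ 489.3 -186.6]
 [ 662.4 -143.3]
 [ 698.8 -283.4]
 [ 520.1 -328.1]] [ 592.65696879 -235.33611754]
178.40522920546405 14.052200893362167
144.80427300543977 -75.46048296036032
184.13793829275758 -165.9633543342636
144.81901038107875 102.27110477051542
upbase [ 715.9277081  -209.87130621    6.        ]
disc w-a (array([ 537.8853514 , -249.74223128,  235.73292448]), np.float64(0.27246181500169053)) w-b (array([ 537.596397  , -249.55293408,  235.39409033]), np.float64(1.0481093299135005))
[ 5.92080920e+02 -2.36055393e+02  2.35849094e-01  2.35947555e+02] 13.513157660497868 [ 0.5 -0.2  0.5 -0.   0.3 -0.5 -0.6 -2.   0.4  0.3  0.1  1.2 -0.8 -1.7
  0.6 -2.6 -2.   0.2  0.6  2.1]
-30 [337.82453322 330.92883741] [100.99528036  58.44764958]
0 [372.65151625 331.12503716] [133.26874398  78.58983468]
60 [442.177308   331.51671458] [199.27631515 119.78580709]
```

Run:
```python
from h import *
y=np.radians(-25.3); o=eul(toolR(y)); c=[573.6,269.2]
print(robot.inverse_kinematics(c+[192],o))
robot.move_ptp(c+[290],o)
d=snap("wrist","w3",(120,0,520,400),1.5)
print(robot.current_t(), robot.current_tcp_pos())
```

```text
[ 0.26303156  0.42549222  1.36009316  0.          1.35600727 -0.86619646]
4.6083 [573.91237516 268.28100312 290.3758022 ]
```

View pics/w3.png

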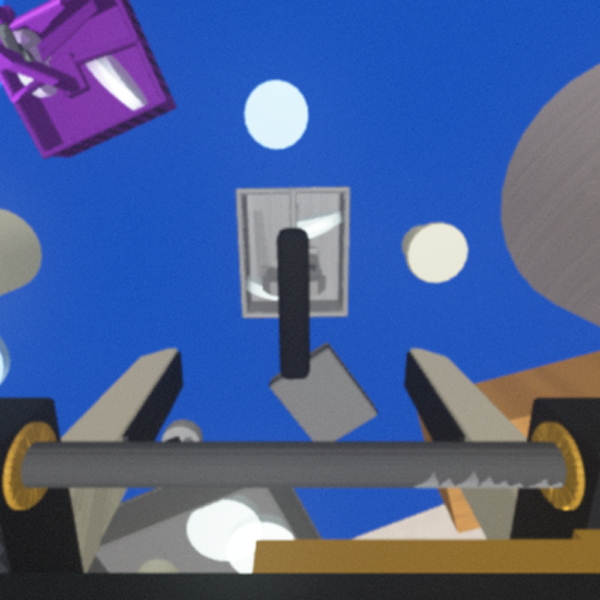

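Handle runs from (292,228) to (294,378), centred between the fingers (mid column 293) and parallel to the pads. I'll check the cooker's clearance from the gripper body, then grasp.

Run:
```python
from h import *
a=load("scene0");b=load("side0");w=load("w3")
print("knob",tri(a,(493,123),b,(301,110)))
for px in [(120+505/1.5,200/1.5),(120+540/1.5,300/1.5)]: print([atz(w,px,z).round() for z in (200,270)])
y=np.radians(-25.3);o=eul(toolR(y));ey=np.array([-np.sin(y),np.cos(y)]);print("body end +y",np.array([573.6,269.2])+94*ey)
hit=robot.move_linear([573.6,269.2,192],o,speed=80,f_stop=6); print(hit,robot.current_tcp_pos())
if not hit:
    robot.move_gripper(0.0); print(robot.current_gripper_width()*93,robot.current_contact_force())
    robot.move_linear([573.6,269.2,215],speed=60); robot.sleep(.2)
    print(robot.current_gripper_width()*93,robot.current_contact_force(),robot.current_ft_torque(),robot.current_t())
```

```text
knob (array([704.23191804, 588.62153142, 265.05446283]), np.float64(0.1838682164959516))
[array([570., 406., 200.]), array([552., 377., 270.])]
[array([637., 407., 200.]), array([601., 378., 270.])]
body end +y [613.77163916 354.18375967]
False [573.98574808 269.32341817 192.70499846]
17.70931987017151 [0.40670089 0.28571654 0.22454681]
17.946781635553442 [-0.12430244 -0.54183916 -6.12499229] [-0.051033   -0.02969293  0.00982203] 7.8667
```

```bash
cat >> h.py <<'E'
S=np.array([592.1,-236.0]);SY=np.radians(13.6);RZ=235.7
OX=np.array([np.cos(SY),np.sin(SY)]);OY=np.array([-np.sin(SY),np.cos(SY)]);O=eul(toolR(SY))
def P(y,rod): # TCP with basket y-offset from rod, and rod at height 'rod' in basket
    return [*(S+OY*y),RZ-rod+192]
E
python3 - <<'E'
from h import *
robot.move_linear([573.6,269.2,P(0,88.5)[2]],speed=150)
robot.move_ptp(P(95,88.5),O); robot.sleep(.3)
print(robot.current_gripper_width()*93,robot.current_contact_force(),robot.current_tcp_pos(),robot.current_t())
d=snap("wrist","w4",(60,0,580,400),1.5); snap("side","side4")
i=cv2.imread("pics/w4.png"); s=load("side4")["img"][130:310,330:530]
cv2.imwrite("pics/w4c.png",np.hstack([i[0:480,:450],cv2.resize(s,None,fx=1.7,fy=480/180,interpolation=cv2.INTER_CUBIC)]))
E
```

```text
17.93525480295476 [ 0.33308435  0.32583594 -4.94970982] [ 569.96867856 -142.96093918  339.21519835] 10.6667
```

View pics/w4c.png

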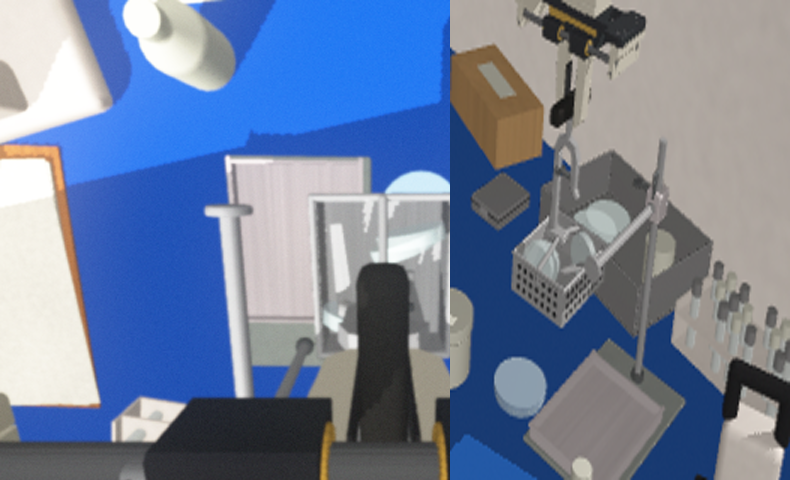

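Basket is held upright, its hook opening facing the rod, with the rod level with the side entrance. Entering now, guarded.

Run:
```python
from h import *
h=robot.move_linear(P(25,88.5),O,speed=80,f_stop=6); print(h)
if not h:
    robot.sleep(.2); h=robot.move_linear(P(-16,88.5),O,speed=20,f_stop=2.5)
q=np.array(robot.current_tcp_pos()); print(h,q,"y-off",(q[:2]-S)@OY,"x-off",(q[:2]-S)@OX,robot.current_contact_force(),robot.current_t(),robot.current_eef_rot())
snap("side","side5",(380,100,510,260),3)
```

```text
False
True [ 592.76504223 -240.34996458  337.34239634] y-off -4.384375358229382 x-off -0.3764647500320768 [ 0.14701296  0.89220481 -4.98451921] 13.3917 [ 3.13685547e+00 -2.36435641e-03 -2.90408491e+00]
```

View pics/side5.png

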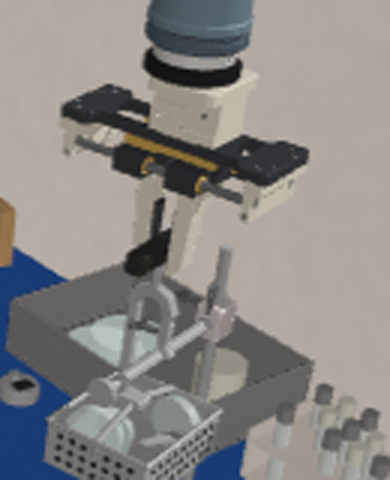

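Contact at y-off −4.4 (expected −5), so the rod lies on the shank. Centre it, then press down guarded.

Run:
```python
from h import *
Y=0.9
robot.move_linear(P(Y,88.5),O,speed=30); robot.sleep(.2); f0=np.array(robot.current_contact_force()); print(f0)
h=robot.move_linear(P(Y,122),O,speed=40,f_stop=4); print(h,robot.current_tcp_pos()[2],np.array(robot.current_contact_force())-f0)
if not h:
    robot.sleep(.1)
    for r in (150,154,158,161,164,167):
        h=robot.move_linear(P(Y,r),O,speed=15,f_stop=11)
        z=robot.current_tcp_pos(); f=np.array(robot.current_contact_force())-f0
        print(r,h,np.round(z,1),f.round(1),robot.current_t())
        if h or f[2]>13: break
snap("side","side6",(390,110,490,250),4)
```

```text
[ 0.79711794  0.19605521 -5.57793225]
False 306.0644537084656 [-0.53998856 -0.73846801  1.08884181]
150 False [ 591.8 -235.   277.5] [-1.8  2.8  1.7] 17.0917
154 False [ 591.7 -234.7  273. ] [-0.8  3.3  0.4] 17.5083
158 False [ 592.1 -236.2  269.7] [-0.9 -0.8  0.3] 17.925
161 False [ 592.3 -235.8  267.7] [-1.5 -0.1  6.2] 18.275
164 True [ 592.3 -235.8  267.6] [-0.6 -0.2 10.1] 18.4833
```

View pics/side6.png

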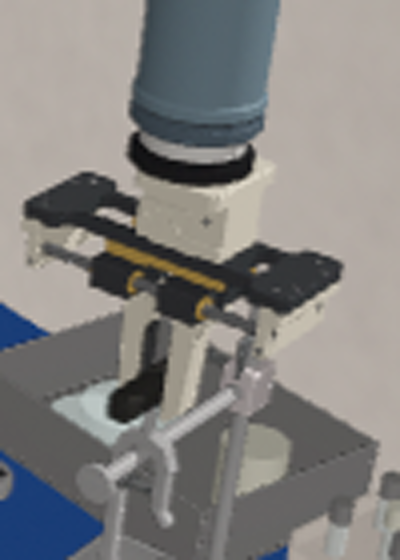

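Firm stop at TCP z 267.6 against a predicted seat of 267.2. The latch side load vanished 2–5 mm before that, so it snapped. Now the tug.

Run:
```python
from h import *
p=np.array(robot.current_tcp_pos()); zs=p[2]; Y=0.9; xy=P(Y,0)[:2]
robot.move_linear([*xy,zs+8],O,speed=30); robot.sleep(.3); f0=np.array(robot.current_contact_force()); print("free",f0,robot.current_tcp_pos()[2]-zs)
h=robot.move_linear([*xy,zs+26],O,speed=15,f_stop=6)
print("tug",h,robot.current_tcp_pos()[2]-zs,np.array(robot.current_contact_force())-f0)
robot.sleep(.3); print("hold",robot.current_tcp_pos()[2]-zs,np.array(robot.current_contact_force())-f0)
snap("scene","scene7",(185,230,335,380),3); snap("side","side7")
robot.move_linear([*xy,zs+8],O,speed=30)
h=robot.move_linear([*xy,zs-4],O,speed=12,f_stop=5); robot.sleep(.2)
print("down",h,robot.current_tcp_pos()[2]-zs,np.array(robot.current_contact_force())-f0,robot.current_t())
```

```text
free [-0.32636957 -0.60087517 -5.07595989] 7.745855793982571
tug True 17.694806008459125 [-0.73684813 -0.30929288  0.10544782]
hold 16.10707376748104 [-0.86008741 -0.06882239  0.16618026]
down True -0.30983713286269676 [ 0.15767485  0.39838291 12.2912857 ] 21.825
```

The tug met the latch at +17.7 mm, as expected for 18–19 mm of play, but the stop backed off at once. I'll repeat it stepwise so the load is held, then lower without residual pressing.

Run:
```python
from h import *
Y=0.9; xy=P(Y,0)[:2]; zs=267.6
robot.move_linear([*xy,zs+14],O,speed=40); robot.sleep(.3); F=lambda:robot.current_contact_force()[2]; f0=F()
for dz in np.arange(16,22.1,.6):
    robot.move_linear([*xy,zs+dz],O,speed=15); robot.sleep(.12)
    df=F()-f0; print(round(dz,1),round(robot.current_tcp_pos()[2]-zs,2),round(df,2))
    if df<-4.5: break
robot.sleep(.3); print("held",F()-f0); snap("scene","scene8",(185,230,335,380),3)
robot.move_linear([*xy,zs+5],O,speed=30)
for dz in np.arange(2,-4,-.5):
    robot.move_linear([*xy,zs+dz],O,speed=15); robot.sleep(.12)
    df=F()-f0
    if df>4: break
print("down",dz,robot.current_tcp_pos()[2]-zs,df,robot.current_contact_force(),robot.current_t())
```

```text
16.0 16.03 0.06
16.6 16.59 -0.45
17.2 17.21 -0.44
17.8 17.8 0.25
18.4 18.41 0.44
19.0 18.95 -0.44
19.6 19.14 -3.08
20.2 19.32 -9.39
held -12.737745578482723
down -1.0 -0.3050808911731906 7.238184516804232 [-0.85839339  0.64753586  2.28982627] 29.3333
```

The shut latch held 12.7 N at 19 mm of play. The rod now carries the basket (7 N against 5 N weight). Releasing.

Run:
```python
from h import *
Y=0.9; xy=P(Y,0)[:2]
robot.move_gripper(0.6); robot.sleep(.3); print(robot.current_contact_force())
z=robot.current_tcp_pos()[2]
h=robot.move_linear([*xy,z+60],O,speed=50,f_stop=5); print(h)
h=robot.move_linear([*xy,z+150],O,speed=120,f_stop=10); print(h,robot.current_contact_force())
robot.sleep(1.5); a=snap("scene","s9a");robot.sleep(.7);b=snap("scene","s9b");c=snap("side","s9c")
df=cv2.absdiff(a["img"],b["img"]); print("motion",df[230:380,185:335].max(),df[230:380,185:335].mean(),robot.current_t())
k=lambda i,x,y:cv2.resize(i[y:y+130,x:x+100],(400,520),interpolation=cv2.INTER_CUBIC)
cv2.imwrite("pics/fin.png",np.hstack([k(b["img"],205,240),k(c["img"],375,160)]))
```

```text
[-0.22518693  0.3438459   0.17767129]
False
False [-0.16529874 -0.6807153  -0.53323378]
motion 37 1.1639851851851852 35.025
```

View pics/fin.png

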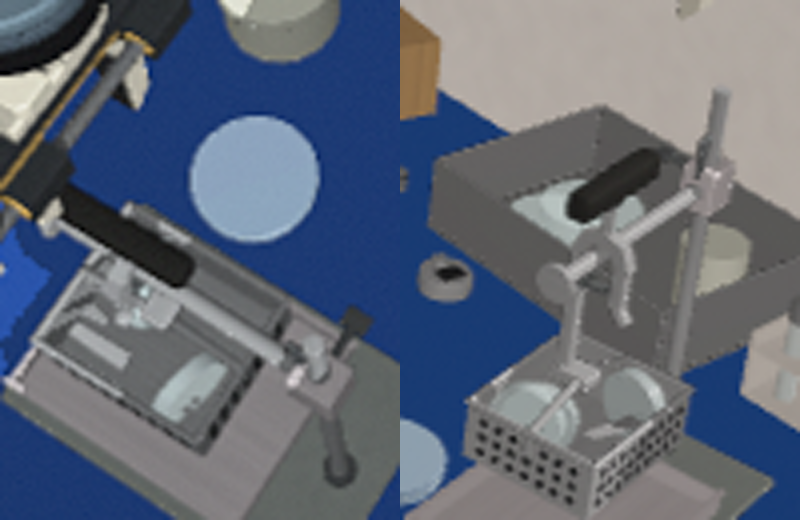

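The basket hangs on the rod above the tray, hook around the rod, and the gripper is clear. I'll let any swing die out, compare against image noise, then hand in.

Run:
```python
from h import *
robot.sleep(6)
a=robot.get_image("side")["img"];robot.sleep(.45);b=robot.get_image("side")["img"];d=cv2.absdiff(a,b)
c=cv2.absdiff(load("s9c")["img"],b)
f=lambda d:(d[190:300,385:470].mean().round(2),d[190:300,385:470].max())
print("basket",f(d),f(c),"ref",d[320:390,260:400].mean(),d[320:390,260:400].max(),robot.current_t())
robot.hand_in()
```

```text
basket (np.float64(0.35), np.uint8(4)) (np.float64(0.35), np.uint8(4)) ref 0.23996598639455782 4 41.575
the job is handed in; nothing more can be done
```

The grey steel basket is hanging from the rod of the retort stand, above the drip tray, and the job is handed in at about 41.6 s.

- **Hooking:** I brought the rod in at the side of the hook until it touched the shank, centred it and pressed down with about 10 N. It stopped 0.4 mm from the seat height I had predicted. The latch's side load disappeared 2–5 mm before that, as expected when it snaps shut.
- **First tug:** It stopped at +17.7 mm and the force fell away at once. The second tug was still free at that height, so I don't count the first as proof.
- **Second tug:** It met the shut latch at about 19 mm of play and held about 12.7 N, which is a bit more than "light" but well under the clamp's 25 N.
- **Letting go:** I lowered the basket until the rod carried its weight, opened the gripper and backed straight up without contact.
- **Last checks:** The final pictures show the hook on the rod and the basket clear of the gripper. One early comparison in the scene view gave differences up to 37 grey levels. After 6 s more the side view showed only image noise, so the basket is still.
- **Not checked:** I inferred the latch state from force and travel, not from a clear view of the latch. I also took no separate before-and-after measurement of the other things on the table, but no guarded move met an unexpected force.

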